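Bolt the lathe's chuck guard

ROBOT

A 6-joint arm with a two-finger parallel gripper is mounted at the origin on the work surface. World frame = base frame: x ahead of the robot, y to its left, z up, the work surface at z = 0. Lengths are in m, angles in rad, forces in N, time in s.
With the tool pointing down it reaches from about 0.375 to 0.975 m from the base axis. Payload 3.8 kg.
Tool frame: the origin (TCP) lies between the finger pads; the fingertips stand 17 mm ahead of it and the grasp point (between the pads) lies 2 mm behind it; z points along the fingers, y is the line along which they close (so a half turn about z gives the same grasp; the last joint's range is limited). The gripper opens to 85 mm and grips with 20 to 120 N. Pads are 22 mm wide; open, the fingers measure 114 mm over their backs; the gripper's body (76 mm by 85 mm) begins 54 mm behind the grasp point. The pads swing forward as they close: fully open they stand 13 mm farther back than shut.
Start: joints at [1.147, 0.264, 1.604, -0, 1.274, -0.037], TCP at [0.255, 0.625, 0.248] pointing down, gripper open.
Joint ranges: [-2.63, 2.63], [-0.94, 2.18], [0.31, 2.57], [-1.31, 4.45], [0, 2.66], [-2.55, 2.55]. Speed limits (rad/s): [2.57, 2.57, 3.14, 3.14, 3.14, 3.14].

INTERFACE

Orientations are given as a rotation vector (axis times angle).
In Python, from workcell import bot gives the robot as it stands.
- The arm moves only by the tool play_rows, never from a script. Its argument "steps" is one flat list of numbers, 4 for each row, row after row: the shift along the tool's x, y, z in m, then the turn about the tool's z in rad. A call has 1 to 10 rows; each row is the pose to reach, as a shift and turn from the pose commanded when the call began, along the tool's axes at that moment; what a row does not reach only later rows make up. A row lasts 1/8 s, in which the tool goes at most 62.5 mm and 10.7 degrees, less where a joint would pass 70% of its speed; a pose out of reach is approached as far as the arm can. A call with a gripper value outside its range is refused whole. "jaw" is the closure in counts, from 0 (fully open) to 255 (shut), set as the call begins (left out, the last holds). The fingers move at their own pace and stop on an object; "grip_force" is the grip in N (left out, the last holds). Time passes only in rows, so rows that repeat a pose let the fingers close. It gives the time, the measured TCP pose, the force, the opening and the grip force at its end, in the units of the state.
- bot.read_state(): the state, without advancing time (a new reading comes with each control period).
- bot.read_camera(name): name is "scene" or "top" or "wrist"; returns a dict with "pixels" (384x512x3 uint8, blue, green, red), "mtx" (3x3 intrinsics, pixels), "R" (3x3) and "t" (3): a world point X has camera coordinates R X + t. Camera axes: x right, y down, z forward; pixel columns grow to the right and rows downward; lengths in m; the calibration is good to about 2 mm. A picture is of the moment at which its call begins. There is no depth.
- bot.finish_job(): hands the job in; it is judged then, once.
The state is a dict: "time": time; "q": joint angles; "joint_vel": joint speeds; "joint_torque": joint torques, N m; "tool_pos": TCP position; "tcp_rot": TCP orientation; "wrist_force": force on the tool from outside, world axes, zero at the start; "torque": the same for the moment, N m; "width": opening from 0.0 (shut) to 1.0 (fully open); "grip_force": force on a finger pad.
Only numpy, scipy, OpenCV 4.12 (cv2) and the standard library are available. Lean on these libraries where they do the work, as an engineer would, in place of code of your own. Each camera call takes 0.05 s, during which the arm holds its last target. There are 200 camera calls.

TASK

The clear chuck guard of the small wood lathe is down but not yet bolted. With one fingertip press the red spring catch on top of the headstock down and keep it down, while another fingertip pushes the bolt's yellow lug towards the guard until the bolt is fully home in the guard's hole; only then let the catch spring back up to lock the bolt, and draw the hand clear. Grip and lift nothing, leave the guard down, and leave everything else lying as it is.

Things in the scene. Friction and masses are not known exactly. Their poses are not given: they have to be found in the camera images.
- lathe: Fixed dark grey benchtop wood lathe. Origin on the bench under the guard lock; x across it, away from the robot; y along the spindle to the left (handwheel) end; guard, chuck, tailstock at -y. Headstock 170 (x) by 300 (y: -100..+200), flat top 225 mm up with the guard lock on it.
- bolt (a joint): 12 mm square steel bolt sliding along lathe -y into the guard; axis at lathe x +25, 237 mm up; bar top 243, staples 249 (y -83..-65 and +73..+91). m: 0 = drawn back (start), 0.030 = end stop, fully home. Friction about 3 N, no spring. The catch's pawl blocks it both ways (notches every 10 mm) unless the catch is past 0.2 rad.
- bolt_lug (a point): Bolt's yellow upright lug, 28 wide (lathe x), 12 thick (y), from 243 to 285 mm above the bench. The point is the middle of its back face (+y side, away from the guard), where it is pushed: 267 mm up, 18 under the lug's top. Moves 30 mm with the bolt; at lathe y about +6 when drawn back.
- catch (a joint): Red spring catch, a rocker pivoting on a line parallel to the bolt (lathe x -8, 240 mm up). rad: 0 = up, pawl in the bolt's rack; 0.30 = fully down on its stop, bolt free. Takes about 4 N at first, 10 N fully down; springs up by itself if a bolt notch is at the pawl (so at bolt 0 and 0.030).
- catch_pad (a point): Centre of the top of the catch's red ribbed pad, 33 wide (lathe x), 95 long (y -35..+60: a fingertip can slide along it), 266 mm up when released, outer edge a little higher. Fully down it sinks 10 mm and moves 7 mm to -x. It lies 65 mm from the bolt's axis in lathe x, on the robot's side; nothing between pad and lug is over 254 mm high.
- guard (a joint): Clear chuck guard with blue steel cheek (4 mm, at lathe y -114), hinged along the lathe's back; canopy top 270 mm above the bench. rad: 0 = down; grows as its front is lifted. Falls shut by its own weight.
- tape: Roll of blue tape, 72 across, 24 high, lying on the headstock's top behind the lock. Origin: centre of its underside.
- chuck_key: Steel T-shaped chuck key, 92 long, 12 thick, 56 across the T, lying on the headstock's top. Origin: middle of its shank's underside, shank along its x.
- gouge: Turning gouge with dark wooden handle, 350 long, 28 thick, lying on the bench to the left of the lathe. Origin: under the handle's front part; x along it to the tip.
- bowl: Small wooden bowl, 110 across, 50 high, on the bench. Origin: centre of its underside.
- drill: Yellow and black cordless drill standing on its battery, 210 high, to the left of the lathe. Origin: centre of its underside.
- flask: Dark steel drinking flask, 72 across, 220 high, behind the lathe. Origin: centre of its underside.
- wax_can: Tin of wax, 84 across, 75 high, behind the lathe. Origin: centre of its underside.

How it is judged:
By the outcome, as a careful person would: the job done as asked, in the order asked, and still so for the second after the job is handed in, with the robot touching nothing.
It also fails if it takes over 42 s, if anything falls off the work surface, if the arm or the gripper's body presses on something with over 40 N, if the wrist force passes 120 N, or if a joint passes its speed limit or range.

## Working session

There is one attempt and no reset: what is moved stays moved. The work goes in short steps, Python scripts to look and compute and a tool call to move; the robot and the scene stay as the last step left them, time stands still between calls to the robot, and variables do not carry over. Pictures are saved under pics/ and viewed, at most 10 in all, crops included, and the job is handed in when it is done.

Besides the shell and the picture viewer there is one more tool, called after ">>>" by a JSON object that holds its "fn" and its "kwargs". play_rows: Moves the arm, as the interface text tells. Its arguments: {"type":"object","properties":{"steps":{"type":"array"},"jaw":{"type":"number"},"grip_force":{"type":"number"}},"required":["steps"]}

```bash
mkdir -p pics; cat > h.py <<'E'
import numpy as np,cv2
from workcell import bot
def snap(n,f):
    c=bot.read_camera(n); cv2.imwrite(f'pics/{f}.png',c['pixels']); return c
def ray(c,u,v,z):
    d=c['R'].T@np.linalg.inv(c['mtx'])@np.array([u,v,1.]); o=-c['R'].T@c['t']
    return o+d*(z-o[2])/d[2]
def proj(c,X):
    p=c['mtx']@(c['R']@np.array(X)+c['t']); return p[:2]/p[2]
E
python3 - <<'E'
from h import *
import pickle
cs={n:snap(n,n+'0') for n in('scene','top')}
pickle.dump(cs,open('c0.pkl','wb'))
for n,c in cs.items(): print(n,-c['R'].T@c['t'],c['mtx'][0,0])
a=cv2.hconcat([cs['scene']['pixels'],cs['top']['pixels']])
s=bot.read_state();print(s['time'],s['tool_pos'],s['tcp_rot'],s['width'])
E
```

```text
scene [ 0.53559339 -0.41811373  1.39923033] 404.59980426860596
top [0.45304372 0.19633611 1.15793675] 378.25892798619543
0.1 [0.25436034 0.62455566 0.24704409] [-0.60366359 -3.08256465  0.0031607 ] 0.9966498685322336
```

View pics/scene0.png

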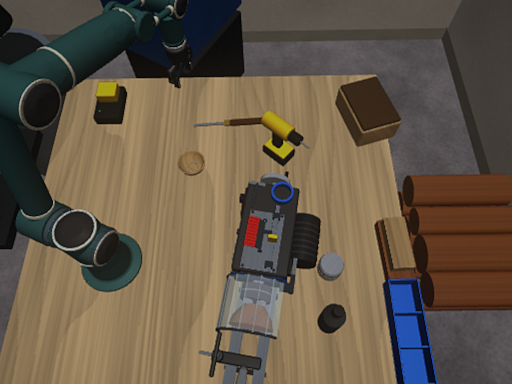

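View pics/top0.png

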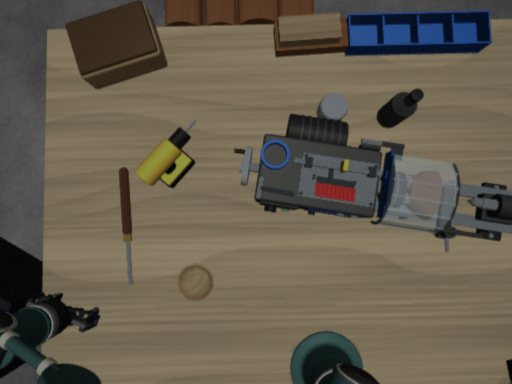

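The scene view shows the red pad near (252,232) and the yellow lug near (272,237). In the top view they are near (335,191) and (346,166), and the tape is at (275,154). Next I'll segment the pad and lug, and view an enlarged crop.

```bash
python3 - <<'E'
from h import *
import pickle
cs=pickle.load(open('c0.pkl','rb'))
P={}
for n,(x0,x1,y0,y1) in dict(scene=(230,300,170,270),top=(255,390,120,225)).items():
    c=cs[n];im=c['pixels'].astype(int);b,g,r=im[...,0],im[...,1],im[...,2]
    m=np.zeros(b.shape,bool);m[y0:y1,x0:x1]=1
    red=m&(r>110)&(g<70)&(b<70); yel=m&(r>130)&(g>100)&(b<90)
    for k,mm,z in(('red',red,.266),('yel',yel,.275)):
        v,u=np.nonzero(mm);W=np.array([ray(c,a,d,z)[:2] for a,d in zip(u,v)])
        R=cv2.minAreaRect(W.astype(np.float32)*1000)
        print(n,k,len(u),u.mean(),v.mean(),W.mean(0),R, (u.min(),u.max(),v.min(),v.max()))
        P[n,k]=(u.mean(),v.mean())
A,B=cs['scene'],cs['top']
for k in('red','yel'):
    X=cv2.triangulatePoints(A['mtx']@np.c_[A['R'],A['t']],B['mtx']@np.c_[B['R'],B['t']],np.array(P['scene',k])[:,None],np.array(P['top',k])[:,None])
    print(k,(X[:3]/X[3]).ravel())
t=cv2.resize(B['pixels'][120:225,235:395],None,fx=4,fy=4,interpolation=2)
cv2.imwrite('pics/t1.png',t)
E
```

```text
scene red 330 251.24242424242425 230.77272727272728 [0.5046523  0.00834544] ((503.9568786621094, 30.968250274658203), (50.92338562011719, 141.2193603515625), 4.360295295715332) (np.int64(241), np.int64(259), np.int64(203), np.int64(246))
scene yel 709 247.83497884344146 195.70239774330042 [0.49506399 0.12211008] ((543.4000854492188, 49.5072021484375), (319.9673767089844, 216.8207244873047), 89.08383178710938) (np.int64(230), np.int64(299), np.int64(170), np.int64(269))
top red 521 334.7236084452975 192.01343570057583 [0.50694807 0.01045371] ((506.95623779296875, 10.20352554321289), (94.43235778808594, 30.822166442871094), 79.9963150024414) (np.int64(315), np.int64(355), np.int64(183), np.int64(201))
top yel 38 345.89473684210526 164.55263157894737 [ 0.57044526 -0.01619842] ((570.628662109375, -16.12561798095703), (8.273550033569336, 22.555559158325195), 79.769287109375) (np.int64(344), np.int64(348), np.int64(160), np.int64(169))
red [0.50574465 0.00954205 0.26259669]
yel [0.52127391 0.0277417  0.4791128 ]
```

View pics/t1.png

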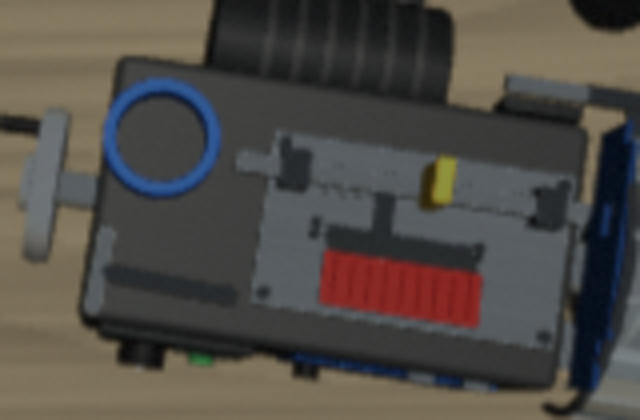

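The chuck key lies at the lower left of the headstock, the lug is at (442,180) and the pad at (400,290). The fit puts the lathe origin at about (0.544,-0.009) with a yaw of -10°. The measured lug position agrees with this to 1–2 mm. I'll lift first and then travel across, with the jaw set to about 56 mm.

>>> {"fn": "play_rows", "kwargs": {"steps": [0, 0, -0.05, 0, 0, 0, -0.1, 0, -0.03, -0.03, -0.14, 0.1, -0.07, -0.065, -0.153, 0.25, -0.11, -0.1, -0.153, 0.4, -0.15, -0.14, -0.153, 0.55, -0.19, -0.176, -0.153, 0.7, -0.23, -0.213, -0.153, 0.85, -0.27, -0.25, -0.153, 1.0, -0.31, -0.288, -0.153, 1.15], "jaw": 87}}

```text
time: 1.35
tool_pos: [0.4333, 0.2397, 0.4008]
tcp_rot: [-2.189, -2.254, 0.001]
wrist_force: [0.5, -0.2, 0.5]
width: 0.66
grip_force: 0.0
```

```bash
cat >> h.py <<'E'
from scipy.spatial.transform import Rotation as Ro
O=np.array([0.5443,-0.0092]);th=np.deg2rad(-10.)
LX=np.array([np.cos(th),np.sin(th)]);LY=np.array([-np.sin(th),np.cos(th)])
def go(lx,ly,z):
    "shift in tool axes and turn to lathe (lx,ly), TCP height z"
    s=bot.read_state();R=Ro.from_rotvec(s['tcp_rot']);p=np.array(s['tool_pos'])
    t=np.r_[O+lx*LX+ly*LY,z]; M=R.as_matrix()
    yaw=np.arctan2(M[1,1],M[0,1]);d=p[:2]-O
    print('t',s['time'],'pos',p.round(4),'lathe',(d@LX).round(4),(d@LY).round(4),'shift',(M.T@(t-p)).round(4),'turn',round(yaw-th,4),'tilt',M[:,2].round(4),'F',np.round(s['wrist_force'],1),'w',s['width'])
E
python3 -c "
from h import *
go(-.011,.024,.40)"
```

```text
t 1.35 pos [0.4333 0.2397 0.4008] lathe -0.1525 0.2259 shift [-0.2264  0.0977  0.0008] turn 0.2039 tilt [-4.e-04 -3.e-04 -1.e+00] F [ 0.5 -0.2  0.5] w 0.6599321855254482
```

>>> {"fn": "play_rows", "kwargs": {"steps": [-0.045, 0.02, 0, 0.07, -0.09, 0.04, 0, 0.14, -0.135, 0.06, 0, 0.204, -0.18, 0.08, 0, 0.204, -0.21, 0.092, 0, 0.204, -0.2264, 0.0977, 0, 0.204, -0.2264, 0.0977, 0, 0.204, -0.2264, 0.0977, 0, 0.204]}}

```text
time: 2.35
tool_pos: [0.538, 0.0195, 0.4012]
tcp_rot: [-2.401, -2.025, -0.0]
wrist_force: [0.8, 0.3, -0.2]
width: 0.659
grip_force: 0.0
```

```bash
python3 -c "
from h import *
go(-.011,.024,.30)
c=snap('wrist','w1')
print(-c['R'].T@c['t'])
for n,p in dict(padc=(-.04,.0125,.266),lugback=(.025,.006,.285),A=(-.046,.024,.266),B=(.024,.024,.266)).items(): print(n,proj(c,np.r_[O+p[0]*LX+p[1]*LY,p[2]]).round(1))"
```

```text
t 2.35 pos [0.538  0.0195 0.4012] lathe -0.0112 0.0272 shift [-0.0032  0.0002  0.1012] turn 0.0054 tilt [-5.e-04  7.e-04 -1.e+00] F [ 0.8  0.3 -0.2] w 0.6589923517799225
[0.55138169 0.09075425 0.5262871 ]
padc [224.9 199. ]
lugback [293.  212.5]
A [218.4 187.7]
B [290.2 188.2]
```

View pics/w1.png

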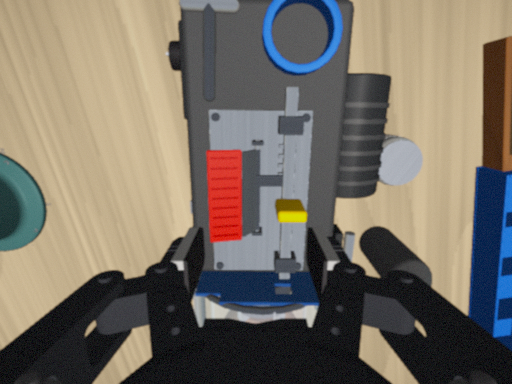

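The red pad centre is at about (225,196) and the lug at (291,211), against predictions of (225,199) and (293,212), so the fit is good to about 2 mm. I'll descend to just above the pad.

>>> {"fn": "play_rows", "kwargs": {"steps": [-0.002, 0, 0.03, 0.005, -0.002, 0, 0.06, 0.005, -0.002, 0, 0.09, 0.005, -0.002, 0, 0.103, 0.005, -0.002, 0, 0.106, 0.005, -0.002, 0, 0.106, 0.005, -0.002, 0, 0.106, 0.005]}}

```text
time: 3.28
tool_pos: [0.5389, 0.0166, 0.2968]
tcp_rot: [2.406, 2.018, 0.003]
wrist_force: [0.9, -0.3, -0.2]
width: 0.658
grip_force: 0.0
```

```bash
python3 -c "
from h import *
go(-.011,.024,.28)
c=snap('wrist','w2')"
```

```text
t 3.275 pos [0.5389 0.0166 0.2968] lathe -0.0098 0.0245 shift [-0.0005 -0.0012  0.0168] turn -0.0004 tilt [ 0.0025 -0.     -1.    ] F [ 0.9 -0.3 -0.2] w 0.6579938792743554
```

View pics/w2.png

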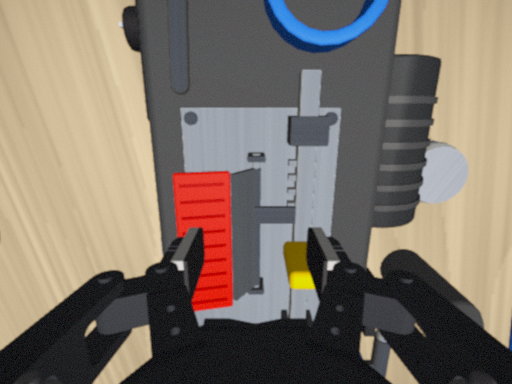

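The left fingertip is at (190,235), over the pad (columns 175–232). The right fingertip is at (317,235), behind and beside the lug, whose top back edge is near row 262. I'll check the gap along y by projection.

```bash
python3 -c "
from h import *
c=bot.read_camera('wrist')
for n,p in dict(padL=(-.04,.060,.266),padR=(-.04,-.035,.266),lugTopBackEdge=(.011,.006,.285),lugTopFront=(.011,-.006,.285),lugBotBack=(.011,.006,.243),
 Aback=(-.045,.0355,.280),Afront=(-.045,.0135,.280),Bback=(.025,.0355,.280),Bfront=(.025,.0135,.280)).items(): print(n,proj(c,np.r_[O+p[0]*LX+p[1]*LY,p[2]]).round(1))
a=c['pixels'][200:320,150:350]; cv2.imwrite('pics/w3.png',cv2.resize(np.clip(a*1.8,0,255).astype(np.uint8),None,fx=4,fy=4,interpolation=2))"
```

```text
padL [200.8 173.9]
padR [208.6 312. ]
lugTopBackEdge [290.3 275. ]
lugTopFront [289.5 293.2]
lugBotBack [283.  240.7]
Aback [189.5 223.1]
Afront [192.  258.6]
Bback [316.5 223.1]
Bfront [314.1 258.5]
```

View pics/w3.png

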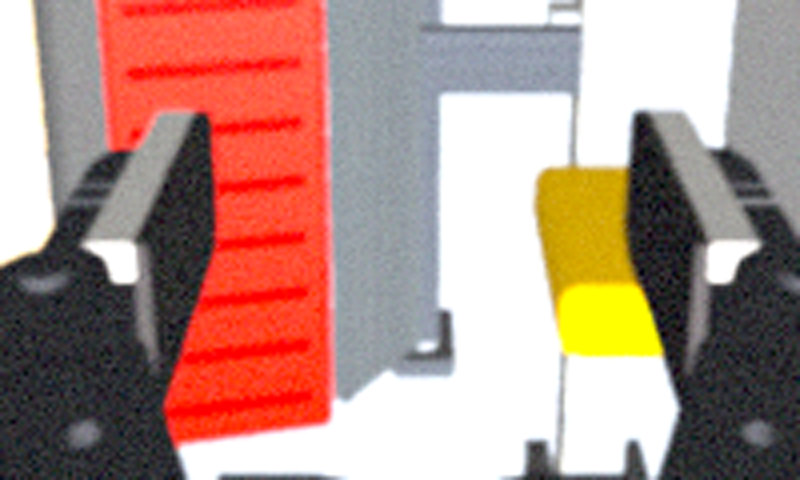

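The lug sits about 2.5 mm further towards +y than predicted (back edge at row 271), so the gap is thin. I'll back off 6 mm along y and then come down onto the pad.

>>> {"fn": "play_rows", "kwargs": {"steps": [0.003, -0.001, 0, 0, 0.006, -0.002, 0, 0, 0.006, -0.002, 0, 0, 0.006, -0.002, 0.005, 0, 0.006, -0.002, 0.01, 0, 0.006, -0.002, 0.013, 0, 0.006, -0.002, 0.016, 0, 0.006, -0.002, 0.016, 0]}}

```text
time: 4.38
tool_pos: [0.5371, 0.0228, 0.2797]
tcp_rot: [-2.407, -2.019, 0.0]
wrist_force: [-1.9, 0.3, 4.6]
width: 0.659
grip_force: 1.9
```

```bash
python3 -c "
from h import *
go(-.012,.03,.27)"
```

```text
t 4.375 pos [0.5371 0.0228 0.2797] lathe -0.0127 0.0302 shift [-0.0002  0.0007  0.0097] turn -0.0005 tilt [-1.e-04  0.e+00 -1.e+00] F [-1.9  0.3  4.6] w 0.6586135660008307
```

>>> {"fn": "play_rows", "kwargs": {"steps": [0, 0, 0.002, 0, 0, 0, 0.004, 0, 0, 0, 0.006, 0, 0, 0, 0.007, 0, 0, 0, 0.008, 0, 0, 0, 0.008, 0]}}

```text
time: 5.12
tool_pos: [0.5358, 0.0232, 0.2725]
tcp_rot: [-2.405, -2.017, 0.003]
wrist_force: [-6.7, 0.4, 8.9]
width: 0.662
grip_force: 4.5
```

>>> {"fn": "play_rows", "kwargs": {"steps": [0, 0, 0.001, 0, 0, 0, 0.002, 0, 0, 0, 0.003, 0, 0, 0, 0.004, 0, 0, 0, 0.004, 0]}}

```text
time: 5.75
tool_pos: [0.5342, 0.0235, 0.2685]
tcp_rot: [-2.403, -2.016, 0.006]
wrist_force: [-12.8, 1.6, 12.7]
width: 0.659
grip_force: 6.7
```

```bash
python3 -c "
from h import *
go(-.012,.03,.265)
c=bot.read_camera('wrist')
a=c['pixels'][180:330,130:330]; cv2.imwrite('pics/w4.png',cv2.resize(np.clip(a*1.8,0,255).astype(np.uint8),None,fx=4,fy=4,interpolation=2))"
```

```text
t 5.75 pos [0.5342 0.0235 0.2685] lathe -0.0156 0.0304 shift [-0.0004  0.0036  0.0035] turn -0.0004 tilt [-0.0064  0.0013 -1.    ] F [-12.8   1.6  12.7] w 0.6591616323734505
```

View pics/w4.png

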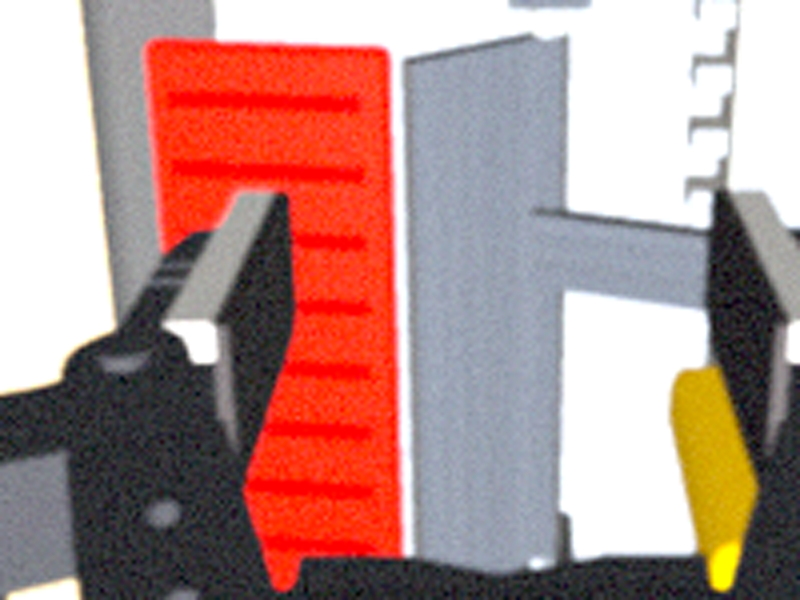

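The pad is well down and the pawl arm is up off the rack (crop row 250). The right finger stands clear behind the lug. The pad is dragging the tip towards -x, so I'll follow it and press a little further.

>>> {"fn": "play_rows", "kwargs": {"steps": [0, -0.0015, 0, 0, 0, -0.003, 0, 0, 0, -0.004, 0.001, 0, 0, -0.004, 0.002, 0, 0, -0.004, 0.002, 0]}}

```text
time: 6.42
tool_pos: [0.5335, 0.0236, 0.268]
tcp_rot: [2.406, 2.018, 0.002]
wrist_force: [-4.9, 0.1, 11.5]
width: 0.661
grip_force: 6.2
```

>>> {"fn": "play_rows", "kwargs": {"steps": [0, 0, 0.001, 0, 0, 0, 0.002, 0, 0, 0, 0.002, 0, 0, 0, 0.002, 0]}}

```text
time: 6.92
tool_pos: [0.5336, 0.0236, 0.2678]
tcp_rot: [2.406, 2.018, 0.003]
wrist_force: [-7.7, 0.6, 19.2]
width: 0.66
grip_force: 9.9
```

The catch is on its stop: force climbs with no further travel. Now I'll slide towards the guard with the catch held down.

>>> {"fn": "play_rows", "kwargs": {"steps": [-0.004, 0, 0, 0, -0.008, 0, 0, 0, -0.012, 0, 0, 0, -0.015, 0, 0, 0, -0.018, 0, 0, 0, -0.021, 0, 0, 0, -0.024, 0, 0, 0, -0.027, 0, 0, 0, -0.03, 0, 0, 0, -0.03, 0, 0, 0]}}

```text
time: 8.18
tool_pos: [0.531, -0.0018, 0.2684]
tcp_rot: [-2.407, -2.017, -0.02]
wrist_force: [0.6, 13.2, 16.1]
width: 0.659
grip_force: 9.3
```

```bash
python3 -c "
from h import *
go(-.015,.00,.265)"
```

```text
t 8.175 pos [ 0.531  -0.0018  0.2684] lathe -0.0144 0.005 shift [-0.005  -0.0007  0.0033] turn -0.0012 tilt [ 0.0093  0.0087 -0.9999] F [ 0.6 13.2 16.1] w 0.6593364803778071
```

>>> {"fn": "play_rows", "kwargs": {"steps": [-0.003, 0, 0, 0, -0.006, 0, 0, 0, -0.008, 0, 0, 0, -0.01, 0, 0, 0, -0.012, 0, 0, 0, -0.014, 0, 0, 0, -0.014, 0, 0, 0]}}

```text
time: 9.05
tool_pos: [0.5285, -0.0156, 0.2683]
tcp_rot: [-2.407, -2.018, -0.019]
wrist_force: [0.6, 13.7, 17.0]
width: 0.659
grip_force: 8.9
```

```bash
python3 -c "
from h import *
go(-.015,-.010,.265)
c=bot.read_camera('wrist')
for y in (-.0235,-.0215): print(proj(c,np.r_[O+.011*LX+y*LY,.285]))
a=c['pixels'][180:330,130:330]; cv2.imwrite('pics/w5.png',cv2.resize(np.clip(a*1.8,0,255).astype(np.uint8),None,fx=4,fy=4,interpolation=2))"
```

```text
t 9.05 pos [ 0.5285 -0.0156  0.2683] lathe -0.0144 -0.0091 shift [-0.001  -0.0006  0.0033] turn -0.0012 tilt [ 0.0091  0.0084 -0.9999] F [ 0.6 13.7 17. ] w 0.659042763397154
[308.12933116 302.76028576]
[308.35208635 299.06031756]
```

View pics/w5.png

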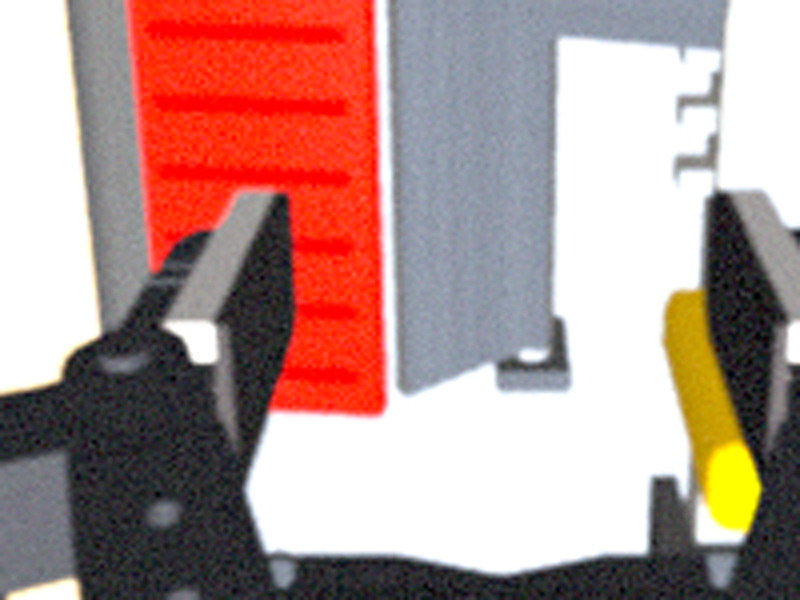

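The lug's top back edge is at about row 292, some 3–4 mm short of home, and there's no force rise yet. I'll push on.

>>> {"fn": "play_rows", "kwargs": {"steps": [-0.002, 0, 0, 0, -0.003, 0, 0, 0, -0.004, 0, 0, 0, -0.005, 0, 0, 0, -0.006, 0, 0, 0, -0.006, 0, 0, 0]}}

```text
time: 9.85
tool_pos: [0.5278, -0.0199, 0.2684]
tcp_rot: [-2.405, -2.018, -0.023]
wrist_force: [0.7, 18.9, 15.6]
width: 0.656
grip_force: 12.5
```

>>> {"fn": "play_rows", "kwargs": {"steps": [-0.001, 0, 0, 0, -0.002, 0, 0, 0, -0.003, 0, 0, 0, -0.003, 0, 0, 0]}}

```text
time: 10.35
tool_pos: [0.5277, -0.0201, 0.2684]
tcp_rot: [-2.402, -2.016, -0.03]
wrist_force: [2.3, 28.4, 16.4]
width: 0.661
grip_force: 15.5
```

```bash
python3 -c "
from h import *
go(-.015,-.010,.265)
c=bot.read_camera('wrist')
for y in (-.0235,-.0215): print(proj(c,np.r_[O+.011*LX+y*LY,.285]))
a=c['pixels'][180:330,130:330]; cv2.imwrite('pics/w6.png',cv2.resize(np.clip(a*1.8,0,255).astype(np.uint8),None,fx=4,fy=4,interpolation=2))"
```

```text
t 10.35 pos [ 0.5277 -0.0201  0.2684] lathe -0.0144 -0.0136 shift [ 0.0035 -0.0006  0.0035] turn 0.0005 tilt [ 0.0108  0.0167 -0.9998] F [ 2.3 28.4 16.4] w 0.6612931452695742
[308.67864922 294.17192484]
[308.90640586 290.37501451]
```

View pics/w6.png

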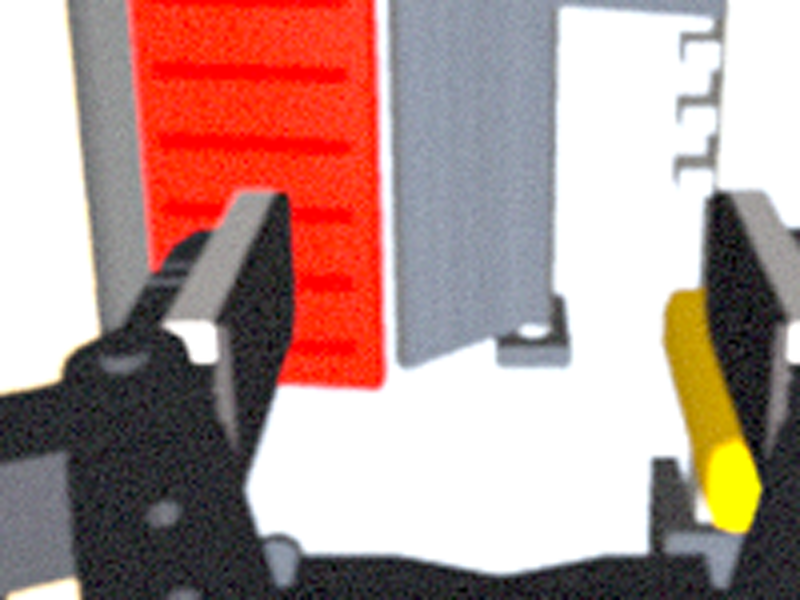

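The bolt is on its end stop: the push force rose 10 N over 0.2 mm, and the lug matches the home position. I'll ease the push, then lift straight up.

>>> {"fn": "play_rows", "kwargs": {"steps": [0.002, 0, 0, 0, 0.003, 0, -0.002, 0, 0.003, 0.002, -0.006, 0, 0.003, 0.004, -0.01, 0, 0.003, 0.005, -0.014, 0, 0.003, 0.005, -0.018, 0, 0.003, 0.005, -0.022, 0, 0.005, 0.005, -0.03, 0, 0.01, 0.005, -0.06, 0, 0.02, 0.005, -0.11, 0]}}

```text
time: 11.65
tool_pos: [0.5314, -0.0097, 0.3713]
tcp_rot: [-2.405, -2.017, 0.006]
wrist_force: [0.5, -0.4, 0.8]
width: 0.659
grip_force: 0.0
```

>>> {"fn": "play_rows", "kwargs": {"steps": [0.03, 0, -0.02, 0, 0.05, 0, -0.02, 0, 0.05, 0, -0.02, 0, 0.05, 0, -0.02, 0]}}

```text
time: 12.15
tool_pos: [0.5404, 0.039, 0.3912]
tcp_rot: [-2.406, -2.018, 0.005]
wrist_force: [0.2, -0.6, 0.2]
width: 0.659
grip_force: 0.0
```

```bash
python3 -c "
from h import *
go(-.015,-.010,.265)
c=bot.read_camera('wrist')
for n,p in dict(home=(.011,-.0215,.285),start=(.011,.0085,.285),padUp=(-.0565,.06,.268),padDown=(-.0635,.06,.256)).items(): print(n,proj(c,np.r_[O+p[0]*LX+p[1]*LY,p[2]]))
a=c['pixels']; cv2.imwrite('pics/w7.png',cv2.resize(np.clip(a[150:350,130:380]*1.6,0,255).astype(np.uint8),None,fx=3,fy=3,interpolation=2))"
```

```text
t 12.15 pos [0.5404 0.039  0.3912] lathe -0.0122 0.0468 shift [-0.0566 -0.0024  0.1263] turn -0.0001 tilt [-3.3e-03 -8.0e-04 -1.0e+00] F [ 0.2 -0.6  0.2] w 0.6587773346130545
home [279.08350717 262.8747213 ]
start [279.9044191  233.73699246]
padUp [206.20688977 174.15011455]
padDown [201.06997128 171.21723194]
```

View pics/w7.png

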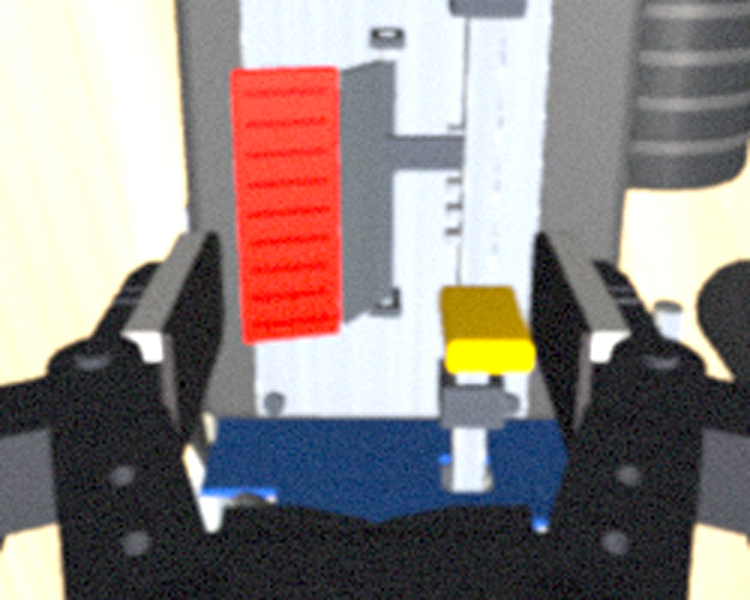

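The lug's back edge is at row 263, matching the home prediction of 263. The pad corner at (207,173) matches the "up" position (206,174), and the bolt is through the guard's cheek. The hand is clear and touching nothing.

```bash
python3 -c "
from workcell import bot
print(bot.finish_job())"
```

```text
the job is handed in; nothing more can be done
None
```

The job is handed in: the bolt is fully home in the guard, the catch has sprung back up to lock it, and the hand is clear, all in about 12 s of robot time; no verdict was returned.

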